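# Open the exposure unit

## Robot

A 6-joint arm with a two-finger parallel gripper is mounted at the origin on the work surface. World frame = base frame: x ahead of the robot, y to its left, z up, the work surface at z = 0. Lengths are in mm, angles in rad, forces in N, time in s.
With the tool pointing down it reaches from about 350 to 975 mm from the base axis. Payload 7.1 kg.
Tool frame: the origin (TCP) lies midway between the tips of the shut fingers; the grasp point (between the pads) lies 19 mm behind it (ctrl.grasp_offset is the distance from the TCP to the grasp point, in mm); z points along the fingers, y is the line along which they close (so a half turn about z gives the same grasp; the last joint's range is limited). The gripper opens to 88 mm and grips with 3 to 60 N. Pads are 20 mm wide; open, the fingers measure 115 mm over their backs; the gripper's body (75 mm by 178 mm) begins 61 mm behind the grasp point.
Start: joints at [1.297, 0.423, 1.63, -0, 1.089, -0.019], TCP at [157.501, 604.813, 222.675] pointing down, gripper open.
Joint ranges: [-3, 3], [-0.9, 2.11], [0.09, 2.58], [-1.31, 4.45], [0.11, 2.69], [-2.54, 2.54]. Speed limits (rad/s): [2.39, 2.39, 3.01, 3.14, 3.14, 3.14].

## Interface

Orientations are given as a rotation vector (axis times angle).
In Python, from workcell import ctrl gives the robot as it stands. The module is installed in compiled form; this text tells all that it offers.
- The arm moves only by the tool servo_tool, never from a script. Its argument "rows" is a list of rows, each a list of 7 numbers: the turn, a rotation vector about the tool's x, y, z as a fraction of full scale, then the shift along the tool's x, y, z as a fraction of full scale, then the finger opening in mm, from 0 to 87.8. A call has 1 to 10 rows; each row is the pose to reach, as a shift and turn from the pose commanded when the call began, along the tool's axes at that moment; what a row does not reach only later rows make up. Full scale, the value 1, is 20 cm for a shift and 1.5 rad for a turn. A row lasts 1/8 s, in which the tool goes at most 62.5 mm and 10.7 degrees, less where a joint would pass 70% of its speed; a pose out of reach is approached as far as the arm can. A call with a number of a shift or a turn outside -1 to 1 is refused whole. A call with a gripper value outside its range is refused whole. The fingers move at their own pace and stop on an object; the grip force is fixed at half the most. Time passes only in rows, so rows that repeat a pose let the fingers close. It gives the time, the measured TCP pose, the force, the opening and the grip force at its end, in the units of the state.
- ctrl.get_obs(): the state, without advancing time (a new reading comes with each control period).
- ctrl.get_image(name): name is "scene" or "top" or "wrist"; returns (picture, depth): 480x640x3 uint8, red, green, blue; 480x640 float32, mm along the optical axis (not along the pixel's ray), 0 where there is no reading.
- ctrl.camera_info(name): a dict with "intrinsics" (3x3 intrinsics, pixels), "k1" (the pictures are not rectified: a ray, as slopes to the right and down, at radius r is drawn at 1 + k1 r^2 times it, then the intrinsics apply), "R" (3x3) and "t" (3): a world point X has camera coordinates R X + t. Camera axes: x right, y down, z forward; pixel columns grow to the right and rows downward; lengths in mm; the calibration is good to about 2 mm. A picture is of the moment at which its call begins: read the wrist's pose just before it. camera_info takes no time and is no camera call; for the wrist camera it gives the pose at the moment of the call.
- ctrl.close_job(): hands the job in; it is judged then, once.
The state is a dict: "t": time; "qpos": joint angles; "qvel": joint speeds; "joint_torque": joint torques, N m; "ee_pos": TCP position; "orientation": TCP orientation; "ft_force": force on the tool from outside, world axes, zero at the start; "moment": the same for the moment, N m; "width": finger opening in mm; "grasp_force": force on a finger pad.
Only numpy, scipy, OpenCV 4.12 (cv2) and the standard library are available. Lean on these libraries where they do the work, as an engineer would, in place of code of your own. Each camera call takes 0.05 s, during which the arm holds its last target. There are 200 camera calls.

## Task

The screen in the small UV exposure unit has had its exposure: press the orange release tab so that the lid springs ajar, then push the lid up and ease it back, without slamming it, until it rests fully open on its stop. Fingertips only: do not touch the glass, do not turn the timer dial, and leave the screen and the ink and tools around the unit where they are.

Things in the scene. Friction and masses are not known exactly. Their poses are not given: they have to be found in the camera images.
- unit: grey exposure unit, a casing 285 deep x 300 wide x 75 mm high, fixed to the table. Origin on the table surface below its middle, x to its back (the hinge side), y to its left, z up; the casing reaches from x = -150 to +135 mm. The front 93 mm of its top is a control deck at z = 75 mm, with the orange tab in the middle; behind it the lid, 165 x 300 mm and 28 mm thick, covers the glass
- tab_press (a point): middle of the top face of the orange thumb pad of the release tab (pad 34 mm in unit x, 40 mm in unit y; its top is 16 mm above the deck when not pressed). It lies 65 mm in front of the lid's front face. Smooth plastic. Pressed straight down; it rocks, so that the pad goes about 10 mm down, to its stop, and meanwhile some 7 mm towards the front; this takes 3 to 9 N; the spring brings it back
- tab (a joint): angle of the release tab, rad: 0 at rest, 0.17 pressed down against its stop; its hook lets go of the lid at about 0.1 (pad about 6 mm down, 4 N or so)
- lid (a joint): opening angle of the lid, rad: 0 shut, 1.83 fully open against the stop (leaning back 15 degrees past upright). Once the tab is pressed, two spring plungers lift it to about 0.75 within a second, and there it rests on them. From there it must be pushed: lid 0.45 kg, smooth, damped hinge, 1 to 8 N at the front edge; while the lid is low, push the lip more up than back. Past about 1.45 it falls slowly back to the stop by itself; let go before that, it sinks to 0.75
- lid_hinge (a point): middle of the lid's hinge line, which runs along unit y, 110 mm behind the unit's origin and 75 mm above the table
- lid_edge (a point): middle of the lid's front lower edge, the underside of the tip of a steel lip 60 mm wide and 6 mm thick that stands 11 mm out from the lid's front; 176 mm from the hinge line. Moves with the lid: 79 mm above the table when shut, about 195 mm when ajar, about 250 mm when upright. When ajar there is free space below it and in front of it for fingertips to push the lip up and back
- glass: the clear exposure glass under the lid, 162 x 244 mm, its top at the height of the deck, 75 mm above the table; origin 5 mm below the middle of its top
- screen: small silk screen lying loose on the glass under the lid: dark wooden frame 125 x 170 x 14 mm with blue mesh; origin under its middle
- timer_mark (a point): white pointer mark on the rim of the black timer dial, which turns freely; the dial is 28 mm across, 15 mm high, on the deck 95 mm to the unit's right (-y) of the tab
- ink_tub: white tub of blue ink, 104 mm across, 140 mm high, loose; origin under its middle
- ink_jar: ink jar with red cap, 72 mm across, 85 mm high, loose; origin under its middle
- squeegee: grey squeegee lying flat, 60 x 150 x 26 mm, loose; origin under its middle
- spatula: ink spatula with wooden handle lying flat, 240 mm long, loose; origin under its middle

How it is judged:
By the outcome, as a careful person would: the job done as asked, in the order asked, and still so for the second after the job is handed in, with the robot touching nothing.
It also fails if it takes over 38 s, if anything falls off the work surface, if the arm or the gripper's body presses on something with over 40 N, if the wrist force passes 120 N, or if a joint passes its speed limit or range.

## Working session

There is one attempt and no reset: what is moved stays moved. The work goes in short steps, Python scripts to look and compute and a tool call to move; the robot and the scene stay as the last step left them, time stands still between calls to the robot, and variables do not carry over. Pictures are saved under pics/ and viewed, at most 10 in all, crops included, and the job is handed in when it is done.

Besides the shell and the picture viewer there is one more tool, called after "Emit:" in YAML: its name, and indented under it one key for each argument. servo_tool: Moves the arm, as the interface text tells. Its arguments: {"type":"object","properties":{"rows":{"type":"array","items":{"type":"array","items":{"type":"number"}}}},"required":["rows"]}

```bash
mkdir -p pics
cat > h.py <<'E'
import numpy as np, cv2
from workcell import ctrl
from scipy.spatial.transform import Rotation as Ro
def snap(name,fn):
    info=ctrl.camera_info(name); im,d=ctrl.get_image(name)
    cv2.imwrite(f'pics/{fn}.png',im[:,:,::-1]); np.savez(f'pics/{fn}.npz',d=d,K=info['intrinsics'],k1=info['k1'],R=info['R'],t=info['t'])
def world(fn,px,z=None):
    f=np.load(f'pics/{fn}.npz'); K=f['K'];out=[]
    for u,v in px:
        p=cv2.undistortPoints(np.array([[[u,v]]],float),K,np.array([f['k1'],0,0,0],float))[0,0]
        ray=np.array([p[0],p[1],1.])
        if z is None:
            X=f['R'].T@(ray*f['d'][int(round(v)),int(round(u))]-f['t'])
        else:
            c=-f['R'].T@f['t'];r=f['R'].T@ray; X=c+r*(z-c[2])/r[2]
        out.append(X)
    return np.array(out)
E
python3 - <<'E'
from h import *
snap('top','top0'); snap('scene','scene0')
o=ctrl.get_obs(); print(o['t'],o['ee_pos'],o['orientation'],Ro.from_rotvec(o['orientation']).as_matrix().round(3),o['ft_force'])
E
```

```text
0.1 [157.38700729 604.34796209 221.98877463] [-3.99087582e-01 -3.11596639e+00  2.13174033e-03] [[-0.968  0.252 -0.   ]
 [ 0.252  0.968 -0.001]
 [-0.    -0.001 -1.   ]] [0.50958138 0.13056937 0.2120804 ]
```

View pics/top0.png

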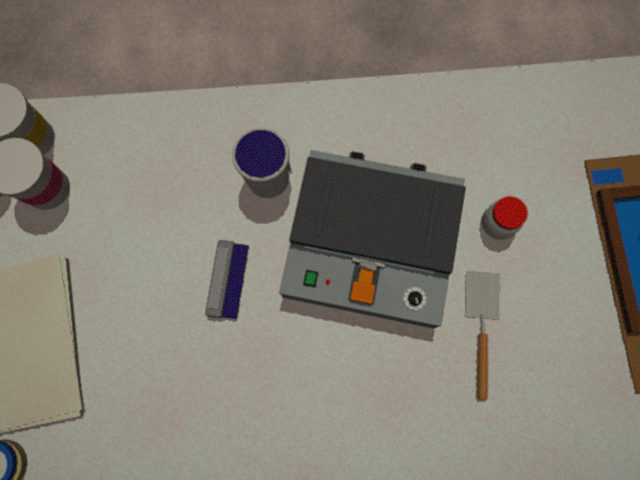

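View pics/scene0.png

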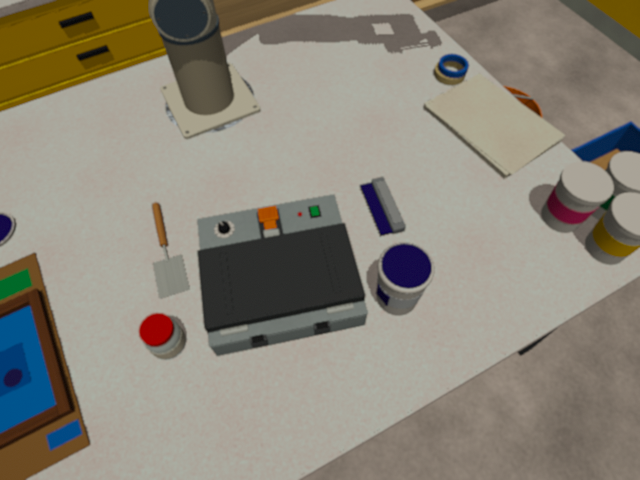

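The top view shows the orange pad at about (362,291), the dial at (415,298), the lid's front corners at about (291,244) and (449,271), and the deck's front corners at about (283,294) and (440,324). The scene view agrees.

Run:
```python
from h import *
im=cv2.imread('pics/top0.png')[225:345,260:480]; cv2.imwrite('pics/c0.png',cv2.resize(im,(792,432),interpolation=cv2.INTER_CUBIC))
px=[(362,291),(415,298),(283,294),(440,324),(291,244),(449,271),(312,153),(465,179)]
print(world('top0',px).round(1))
print(world('top0',px[:1],91).round(1),world('top0',px[2:4],75).round(1))
```

```text
[[ 4.807e+02 -2.960e+01  9.000e+01]
 [ 4.613e+02 -1.233e+02  8.910e+01]
 [ 4.882e+02  1.138e+02  7.360e+01]
 [ 4.131e+02 -1.650e+02  7.520e+01]
 [ 5.801e+02  9.360e+01  7.530e+01]
 [ 5.033e+02 -1.869e+02  1.032e+02]
 [ 7.587e+02  4.240e+01  6.930e+01]
 [ 7.055e+02 -2.636e+02 -5.000e-01]]
[[480.6 -29.5  91. ]] [[ 488.   113.7   75. ]
 [ 413.1 -165.    75. ]]
```

View pics/c0.png

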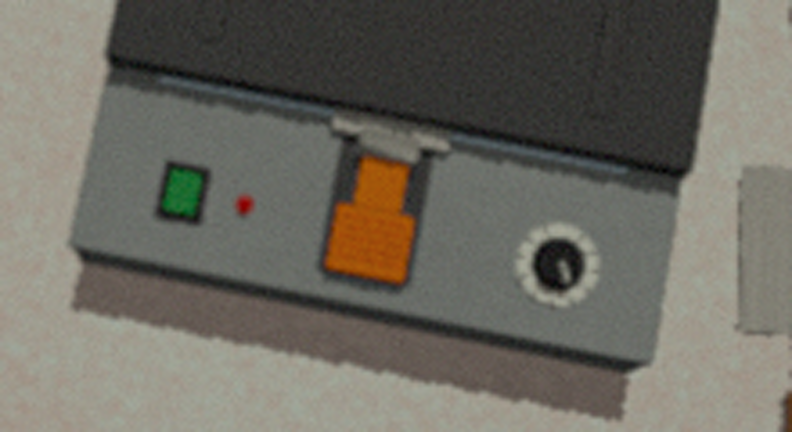

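Run:
```python
from h import *
f=world('top0',[(280.3,293.6),(437.8,326.9)],75);print(f)
p=world('top0',[(363.1,292.2)],91)[0];print(p)
l=world('top0',[(290.5,243),(451.7,273.6)],103);print(l, np.linalg.norm(l[0]-l[1]))
d=world('top0',[(415,298.3)],90)[0];print(d)
for a in (f,l):
  v=a[0]-a[1]; print(np.linalg.norm(v),'yaw',np.arctan2(-v[0],v[1]), a.mean(0))
v=p-d; print(np.linalg.norm(v[:2]),np.arctan2(-v[0],v[1]))
```

```text
[[ 489.11694532  118.59279909   75.        ]
 [ 408.24795265 -160.44663184   75.        ]]
[478.27307134 -31.31686951  91.        ]
[[ 575.84019926   92.90988543  103.        ]
 [ 498.32469749 -191.10769402  103.        ]] 294.4055679643036
[ 460.62410641 -123.1211449    90.        ]
290.5215964228551 yaw -0.2820840541003364 [448.68244899 -20.92691638  75.        ]
294.4055679643036 yaw -0.26643609115404765 [537.08244838 -49.09890429 103.        ]
93.48535148409995 -0.18992837701049572
```

Unit pose: yaw about -0.27 rad, pad at about (478,-30,91). The tool's y axis is already nearly along unit y. I'll move above the pad with the fingers shut.

Emit:
servo_tool:
  rows:
    - [0,0,0,-0.13,-0.15,0,0]
    - [0,0,0,-0.26,-0.3,0,0]
    - [0,0,0,-0.4,-0.45,0,0]
    - [0,0,0,-0.53,-0.6,0,0]
    - [0,0,0,-0.66,-0.75,0,0]
    - [0,0,0,-0.785,-0.89,0,0]

```text
t: 0.85
ee_pos: [264.8, 391.6, 222.5]
orientation: [-0.399, -3.116, 0.001]
ft_force: [0.6, 0.3, -0.1]
width: 31.3
grasp_force: 0.0
```

Emit:
servo_tool:
  rows:
    - [0,0,0,-0.13,-0.15,0,0]
    - [0,0,0,-0.26,-0.3,0,0]
    - [0,0,0,-0.4,-0.45,0,0]
    - [0,0,0,-0.53,-0.6,0,0]
    - [0,0,0,-0.66,-0.75,0,0]
    - [0,0,0,-0.785,-0.89,0,0]

```text
t: 1.6
ee_pos: [371.9, 179.8, 222.6]
orientation: [-0.399, -3.116, 0.0]
ft_force: [0.3, -0.7, -0.7]
width: 0.6
grasp_force: 0.0
```

Emit:
servo_tool:
  rows:
    - [0,0,0,-0.13,-0.15,0,0]
    - [0,0,0,-0.26,-0.3,0,0]
    - [0,0,0,-0.4,-0.45,0,0]
    - [0,0,0,-0.53,-0.6,0,0]
    - [0,0,0,-0.66,-0.75,0,0]
    - [0,0,0,-0.785,-0.89,0,0]
    - [0,0,0,-0.785,-0.89,0,0]
    - [0,0,0,-0.785,-0.89,0,0]

```text
t: 2.6
ee_pos: [478.0, -30.3, 222.3]
orientation: [-0.4, -3.115, -0.0]
ft_force: [-0.1, 0.5, -0.0]
width: 0.3
grasp_force: 0.0
```

Emit:
servo_tool:
  rows:
    - [0,0,0,0,0,0.2,0]
    - [0,0,0,0,0,0.4,0]
    - [0,0,0,0,0,0.56,0]
    - [0,0,0,0,0,0.62,0]
    - [0,0,0,0,0,0.645,0]
    - [0,0,0,0.005,0,0.66,0]
    - [0,0,0,0.01,0,0.67,0]
    - [0,0,0,0.015,0,0.68,0]

```text
t: 3.6
ee_pos: [475.9, -29.8, 87.3]
orientation: [0.399, 3.115, 0.0]
ft_force: [-2.3, 1.9, 4.7]
width: 0.4
grasp_force: 2.4
```

Emit:
servo_tool:
  rows:
    - [0,0,0,0.005,0,0.008,0]
    - [0,0,0,0.01,0,0.015,0]
    - [0,0,0,0.01,0,0.017,0]
    - [0,0,0,0.01,0,0.017,0]
    - [0,0,0,0.01,0,0.017,0]
    - [0,0,0,0.01,0,0.017,0]

```text
t: 4.35
ee_pos: [473.4, -29.3, 83.2]
orientation: [-0.399, -3.115, -0.0]
ft_force: [-3.4, 2.8, 5.4]
width: 0.6
grasp_force: 3.1
```

Run:
```python
from h import *
snap('scene','scene1')
o=ctrl.get_obs(); print(o['t'],o['ee_pos'],o['qpos'].round(3) if hasattr(o['qpos'],'round') else o['qpos'],o['ft_force'])
```

```text
4.4 [473.44253738 -29.3141172   83.2375321 ] [-0.087  0.435  2.044  0.     0.663 -1.403] [-3.7751015   1.85344322  6.12213788]
```

View pics/scene1.png

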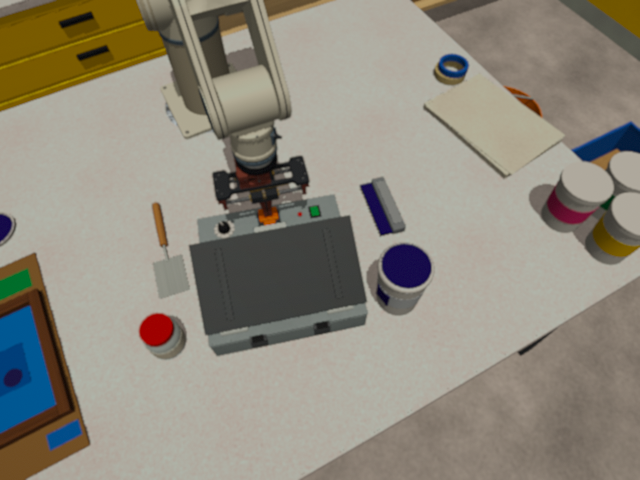

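The lid is rising: its front edge has shifted and its outline has grown. I'll hold a little more, then measure.

Emit:
servo_tool:
  rows:
    - [0,0,0,0,0,0.002,0]
    - [0,0,0,0,0,0.002,0]
    - [0,0,0,0,0,0.002,0]
    - [0,0,0,0,0,0,0]

```text
t: 4.9
ee_pos: [473.5, -29.3, 83.2]
orientation: [-0.399, -3.115, -0.0]
ft_force: [-2.5, 2.1, 5.8]
width: 0.5
grasp_force: 2.8
```

```bash
cat > lid.py <<'E'
from h import *
ux=np.array([.964,-.267]);uy=np.array([.267,.964]);O=np.array([593.7,-62.])
def lid(cam,fn):
    snap(cam,fn); f=np.load(f'pics/{fn}.npz'); d=f['d']
    v,u=np.mgrid[0:480:3,0:640:3]; v=v.ravel();u=u.ravel(); z=d[v,u]; m=z>0;u,v,z=u[m],v[m],z[m]
    p=cv2.undistortPoints(np.c_[u,v].astype(float)[:,None],f['K'],np.array([float(f['k1']),0,0,0]))[:,0]
    X=(np.c_[p,np.ones(len(p))]*z[:,None]-f['t'])@f['R']
    q=X[:,:2]-O; a=q@ux;b=q@uy
    m=(abs(b)>40)&(abs(b)<135)&(X[:,2]>95)&(a>-100)&(a<200)
    a,zz=a[m],X[m,2]
    if len(a)>20:
        i=np.argsort(zz)[-max(5,len(a)//50):]
        c=np.polyfit(a,zz,1); print(fn,len(a),'slope ang',-np.arctan(c[0]),'highest x,z',np.median(a[i]),np.median(zz[i]),'x range',np.percentile(a,[1,99]))
E
python3 - <<'E'
from lid import *
lid('top','top2');lid('scene','scene2')
o=ctrl.get_obs();print(o['t'],o['ft_force'])
E
```

```text
top2 737 slope ang 0.7958836397446947 highest x,z -90.50845076029171 434.6627826124927 x range [-96.26048205 126.061419  ]
scene2 1245 slope ang 0.8480615405970098 highest x,z -91.55043193553138 435.890998706808 x range [-98.33848096 127.27918458]
5.0 [-2.81373458  2.38340199  6.2571796 ]
```

Ajar at about 0.75–0.8 rad. Lifting off the tab and tilting the tool 30° so the fingertips point towards the lid.

Emit:
servo_tool:
  rows:
    - [0,0,0,0,0,-0.05,0]
    - [0,0,0,0,0,-0.15,0]
    - [0,-0.1,0,0,0,-0.25,0]
    - [0,-0.2,0,0,0,-0.35,0]
    - [0,-0.3,0,0,0,-0.43,0]
    - [0,-0.35,0,0,0,-0.43,0]
    - [0,-0.35,0,0,0,-0.43,0]
    - [0,-0.35,0,0,0,-0.43,0]

```text
t: 6.0
ee_pos: [473.9, -29.4, 169.7]
orientation: [0.332, 2.598, -0.09]
ft_force: [-0.3, 0.9, 0.1]
width: 0.1
grasp_force: 0.0
```

Run:
```python
from lid import *
o=ctrl.get_obs();print(o['t'],o['ft_force'],np.round(o['qpos'],3),o['ee_pos'],(np.array(o['ee_pos'][:2])-O)@np.c_[ux,uy]);print(Ro.from_rotvec(o['orientation']).as_matrix().round(3))
snap('wrist','w3');snap('top','top3')
im=cv2.imread('pics/w3.png');t=cv2.imread('pics/top3.png')[100:360,200:560]
cv2.imwrite('pics/both3.png',np.hstack([cv2.resize(im,(400,300)),cv2.resize(t,(400,300))]))
```

```text
6.0 [-0.28129613  0.94606036  0.13166723] [-0.007  0.157  2.326 -0.707  0.191 -0.658] [473.90243182 -29.43532146 169.69329323] [-124.1796249    -0.59360059]
[[-0.837  0.252  0.486]
 [ 0.218  0.968 -0.126]
 [-0.502 -0.    -0.865]]
```

View pics/both3.png

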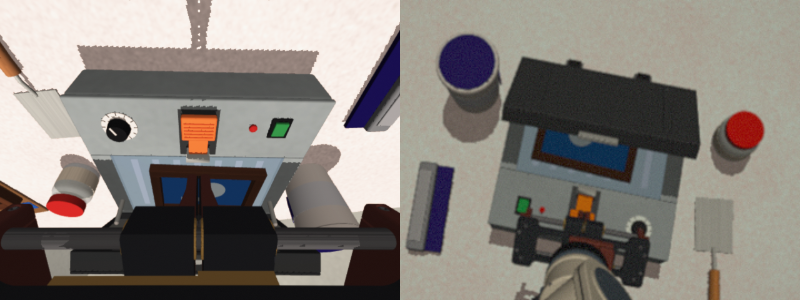

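The lid is ajar. Its lip shows in the right panel at about (600,138), which is about (380,219) in the full top image.

Run:
```python
from lid import *
X=world('top3',[(378,222),(380,220),(380,218),(376,218),(384,219),(330,190),(330,200),(430,200),(430,210)]); print(np.c_[(X[:,:2]-O)@np.c_[ux,uy],X[:,2]].round(1))
```

```text
[[ -14.9   -1.5  198.8]
 [ -10.5   -4.2  197.7]
 [  -7.    -3.6  197.2]
 [  -9.5    3.1  201.6]
 [  -7.9  -10.3  198.9]
 [  27.7   88.3  187.9]
 [   6.2   84.   202. ]
 [-273.7   26.4 1163.2]
 [  25.5  -84.   188. ]]
```

Emit:
servo_tool:
  rows:
    - [0,0,0,-0.06,0,0.033,0]
    - [0,0,0,-0.14,0,0.077,0]
    - [0,0,0,-0.22,0,0.12,0]
    - [0,0,0,-0.28,0,0.153,0]
    - [0,0,0,-0.325,0,0.177,0]
    - [0,0,0,-0.325,0,0.177,0]
    - [0,0,0,-0.325,0,0.177,0]

```text
t: 6.98
ee_pos: [544.9, -48.1, 171.0]
orientation: [0.333, 2.599, -0.09]
ft_force: [-0.4, -0.1, -0.2]
width: 0.5
grasp_force: 0.0
```

Emit:
servo_tool:
  rows:
    - [0,0,0,-0.05,0,0.01,0]
    - [0,0,0,-0.1,0,0.018,0]
    - [0,0,0,-0.13,0,0.02,0]
    - [0,0,0,-0.15,0,0.022,0]
    - [0,0,0,-0.17,0,0.02,0]
    - [0,0,0,-0.19,0,0.015,0]

```text
t: 7.72
ee_pos: [578.0, -56.7, 187.2]
orientation: [0.333, 2.6, -0.09]
ft_force: [-2.3, -0.5, -0.1]
width: 0.3
grasp_force: 1.0
```

Emit:
servo_tool:
  rows:
    - [0,0,0,-0.015,0,-0.003,0]
    - [0,0,0,-0.03,0,-0.006,0]
    - [0,0,0,-0.045,0,-0.01,0]
    - [0,0,0,-0.06,0,-0.014,0]
    - [0,0,0,-0.08,0,-0.016,0]
    - [0,0,0,-0.1,0,-0.02,0]

```text
t: 8.48
ee_pos: [593.8, -60.6, 201.4]
orientation: [0.333, 2.598, -0.089]
ft_force: [-0.4, 0.3, -1.2]
width: 0.5
grasp_force: 0.7
```

Run:
```python
from lid import *
o=ctrl.get_obs();print(o['t'],o['ft_force'],np.round(o['qpos'],3),(np.array(o['ee_pos'][:2])-O)@np.c_[ux,uy],o['ee_pos'][2])
snap('scene','s4');im=cv2.imread('pics/s4.png')[100:400,120:480];cv2.imwrite('pics/s4c.png',cv2.resize(im,(720,600)))
```

```text
8.475 [-0.43426119  0.33135156 -1.19794218] [-0.075  0.256  2.066 -0.294  0.313 -1.134] [-0.27016562  1.34515123] 201.35073811538518
```

View pics/s4c.png

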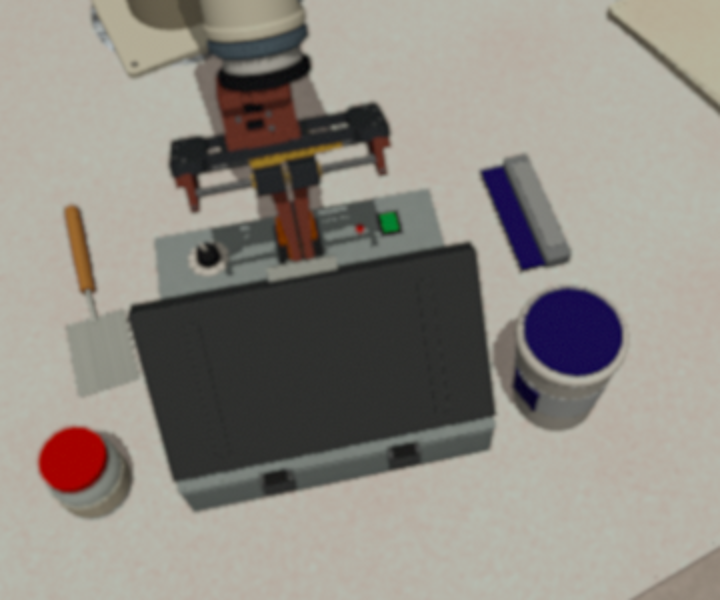

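The fingers are under the lip at about (298,262) in the crop and the lid has begun to rise. Continuing along the arc.

Emit:
servo_tool:
  rows:
    - [0,0,0,-0.03,0,-0.004,0]
    - [0,0,0,-0.06,0,-0.007,0]
    - [0,0,0,-0.09,0,-0.01,0]
    - [0,0,0,-0.12,0,-0.013,0]
    - [0,0,0,-0.15,0,-0.014,0]
    - [0,0,0,-0.18,0,-0.01,0]
    - [0,0,0,-0.21,0,-0.006,0]
    - [0,0,0,-0.24,0,-0.002,0]
    - [0,0,0,-0.265,0,0.002,0]

```text
t: 9.65
ee_pos: [638.6, -72.3, 227.6]
orientation: [0.333, 2.598, -0.089]
ft_force: [-1.1, -0.7, 0.0]
width: 0.6
grasp_force: 0.4
```

Run:
```python
from lid import *
o=ctrl.get_obs();print(o['t'],o['ft_force'],np.round(o['qpos'],3),(np.array(o['ee_pos'][:2])-O)@np.c_[ux,uy],o['ee_pos'][2])
lid('scene','s5')
```

```text
9.65 [-1.07608954 -0.65447617  0.04606301] [-0.092  0.277  1.954 -0.21   0.399 -1.235] [46.01196773  2.06145158] 227.57086679392467
s5 1395 slope ang 1.0509973546807692 highest x,z -88.81193423670335 551.4981434008934 x range [-97.57210666 132.84577477]
```

Emit:
servo_tool:
  rows:
    - [0,0,0,-0.03,0,0.007,0]
    - [0,0,0,-0.06,0,0.014,0]
    - [0,0,0,-0.09,0,0.022,0]
    - [0,0,0,-0.126,0,0.032,0]
    - [0,0,0,-0.15,0,0.045,0]
    - [0,0,0,-0.175,0,0.057,0]
    - [0,0,0,-0.2,0,0.07,0]
    - [0,0,0,-0.22,0,0.08,0]
    - [0,0,0,-0.235,0,0.09,0]
    - [0,0,0,-0.25,0,0.1,0]

```text
t: 10.95
ee_pos: [690.0, -85.7, 235.2]
orientation: [0.333, 2.598, -0.089]
ft_force: [0.4, 0.0, -0.2]
width: 0.5
grasp_force: 0.0
```

Emit:
servo_tool:
  rows:
    - [0,0,0,-0.015,0,0.009,0]
    - [0,0,0,-0.03,0,0.017,0]
    - [0,0,0,-0.045,0,0.026,0]
    - [0,0,0,-0.06,0,0.035,0]
    - [0,0,0,-0.06,0,0.035,0]
    - [0,0,0,-0.06,0,0.035,0]

```text
t: 11.7
ee_pos: [703.0, -89.1, 235.0]
orientation: [0.333, 2.598, -0.089]
ft_force: [-0.1, 0.1, -0.6]
width: 0.7
grasp_force: 0.0
```

Run:
```python
from lid import *
o=ctrl.get_obs();print(o['t'],o['ft_force'],(np.array(o['ee_pos'][:2])-O)@np.c_[ux,uy],o['ee_pos'][2])
snap('scene','s6');im=cv2.imread('pics/s6.png')[100:400,120:480];cv2.imwrite('pics/s6c.png',cv2.resize(im,(720,600)))
```

```text
11.7 [-0.05855927  0.1455826  -0.55525866] [112.63250255   3.08328353] 235.0113718409774
```

View pics/s6c.png

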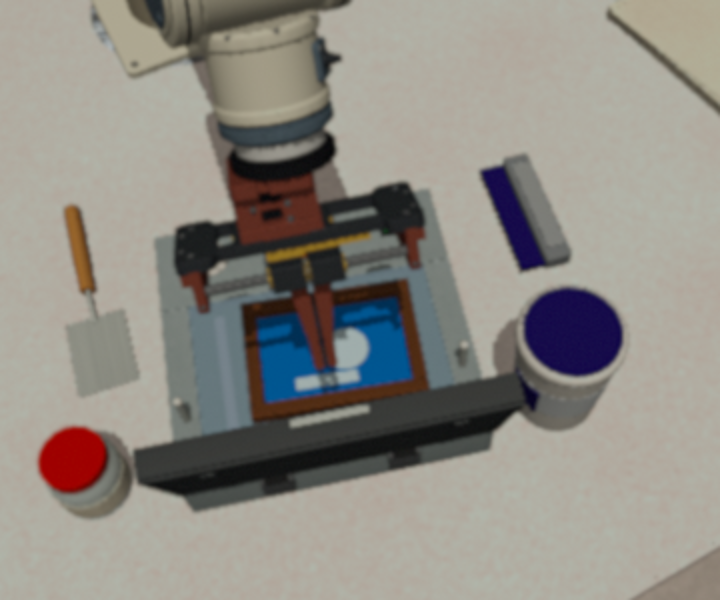

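The lid has left the fingers and is leaning back beyond upright; its top edge is at about (330,415). Backing off along the fingers and letting it settle.

Emit:
servo_tool:
  rows:
    - [0,0,0,0.05,0,-0.05,0]
    - [0,0,0,0.1,0,-0.15,0]
    - [0,0,0,0.15,0,-0.25,0]
    - [0,0,0,0.2,0,-0.35,0]
    - [0,0,0,0.25,0,-0.45,0]
    - [0,0,0,0.3,0,-0.5,0]
    - [0,0,0,0.3,0,-0.5,0]
    - [0,0,0,0.3,0,-0.5,0]
    - [0,0,0,0.3,0,-0.5,0]
    - [0,0,0,0.3,0,-0.5,0]

```text
t: 13.0
ee_pos: [604.6, -63.5, 291.1]
orientation: [0.333, 2.599, -0.09]
ft_force: [-0.3, -0.7, -0.0]
width: 0.6
grasp_force: 0.0
```

Emit:
servo_tool:
  rows:
    - [0,0,0,0,0,0,0]
    - [0,0,0,0,0,0,0]
    - [0,0,0,0,0,0,0]
    - [0,0,0,0,0,0,0]
    - [0,0,0,0,0,0,0]
    - [0,0,0,0,0,0,0]
    - [0,0,0,0,0,0,0]
    - [0,0,0,0,0,0,0]

```text
t: 14.0
ee_pos: [604.4, -63.4, 291.6]
orientation: [0.333, 2.598, -0.089]
ft_force: [0.1, -0.7, 0.2]
width: 0.4
grasp_force: 0.0
```

Run:
```python
from lid import *
o=ctrl.get_obs();print(o['t'],o['ft_force'],(np.array(o['ee_pos'][:2])-O)@np.c_[ux,uy],o['ee_pos'][2])
snap('top','t7');snap('scene','s7');a=cv2.imread('pics/s7.png')[100:400,120:480];b=cv2.imread('pics/t7.png')[100:400,200:560]
cv2.imwrite('pics/s7c.png',np.hstack([cv2.resize(a,(400,333)),cv2.resize(b,(400,333))]))
```

```text
14.0 [ 0.14521879 -0.72452174  0.2092497 ] [10.66350582  1.5312098 ] 291.5541970996669
```

View pics/s7c.png

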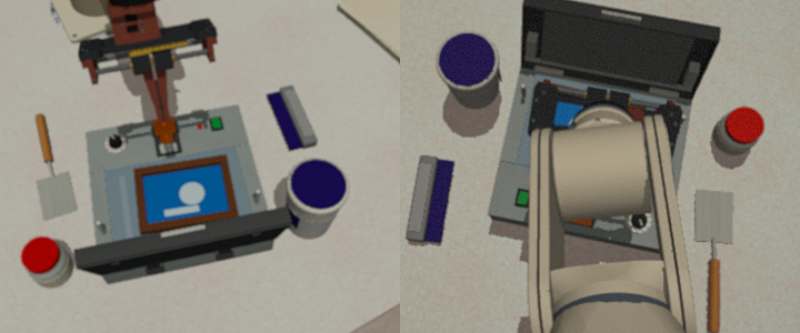

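The lid is leaning back and everything else is where it was. The lip is at about (400,114) in the full top image, so I'll check its angle.

Run:
```python
from lid import *
def L(fn,px):
    X=world(fn,px); return np.c_[(X[:,:2]-O)@np.c_[ux,uy],X[:,2]].round(1)
r=L('t7',[(400,114),(398,115),(402,116),(340,120),(370,130),(370,150)]);print(r)
print(np.pi-np.arctan2(r[:,2]-75,r[:,0]-110))
snap('top','t8'); print(abs(cv2.imread('pics/t8.png').astype(int)-cv2.imread('pics/t7.png')).mean(), L('t8',[(400,114),(370,130)]))
```

```text
[[161.3  -3.2 243.7]
 [160.3  -0.3 240.7]
 [160.3  -7.1 239.7]
 [159.2  96.4 182. ]
 [155.9  41.4 170.1]
 [140.7  35.1 115.1]]
[1.86600127 1.86551656 1.8672033  2.00178078 2.02046772 2.2241981 ]
2.72826171875 [[162.4  -3.2 241.3]
 [155.6  41.4 171. ]]
```

```bash
python3 -c "
from workcell import ctrl
print(ctrl.close_job())"
```

```text
the job is handed in; nothing more can be done
None
```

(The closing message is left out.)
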